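# Shut the tea box: fold its sprung flap over and tuck it under the lip

## Robot

A 6-joint arm with a two-finger parallel gripper is mounted at the origin on a cart in front of the work surface, level with it; the furniture and walls round the work are solid. World frame = base frame: x ahead of the robot, y to its left, z up, the work surface at z = 0. Lengths are in m, angles in degrees, forces in N, time in s.
With the tool pointing down it reaches from about 0.4 to 0.825 m from the base axis. Payload 7 kg.
Tool frame: the origin (TCP) lies midway between the tips of the shut fingers; the grasp point (between the pads) lies 19 mm behind it; x points along the fingers, z is the direction in which the jaws open and shut, and the axes are right-handed (so a half turn about x gives the same grasp; the last joint's range is limited). The gripper opens to 88 mm and grips with 3 to 60 N. Pads are 19 mm wide; open, the fingers measure 130 mm over their backs; the gripper's body (78 mm by 193 mm) begins 47 mm behind the grasp point.
Start: joints at [88.184, 20.546, 0.682, 0, -70.136, -16.507], TCP at [0.212, 0.641, 0.206] pointing down, gripper open.
Joint ranges: [-176.03, 176.03], [-82.01, 121.73], [-58.28, 71.71], [-173.87, 95.51], [-174.79, -0.11], [-173.66, 173.66]. Speed limits (degrees/s): [136.94, 136.94, 172.46, 180, 180, 180].

## Interface

Orientations are given as [roll, pitch, yaw] about the fixed x, y, z axes, in that order (R = Rz(yaw) Ry(pitch) Rx(roll)).
In Python, from plant import ctrl gives the robot as it stands.
- The arm moves only by the tool servo_tool, never from a script. Its argument "motion" is a list of rows, each an object with "offset": the shift along the tool's x, y, z in m, a list of three; "roll": the turn about the tool's x in degrees; "claw": the opening, from -1 (shut) to 1 (fully open), so that 0 is half open. In form: [{"offset": [x, y, z], "roll": roll, "claw": claw}, ...]. A call has 1 to 12 rows; each row shifts and turns the commanded pose from where the row before left it, along the tool's axes as they then stand; what a row does not reach is not made up. A row lasts 1/8 s, in which the tool goes at most 62.5 mm and 10.7 degrees, less where a joint would pass 70% of its speed; a pose out of reach is approached as far as the arm can. A call is refused whole if a number of a shift passes 0.0625 or a number of a turn 10.7, either way. A call with a gripper value outside its range is refused whole. The fingers move at their own pace and stop on an object; the grip force is fixed at half the most. Time passes only in rows, so rows that do not move let the fingers close. It gives the time, the measured TCP pose, the force and the opening at its end, in the units of the state.
- ctrl.get_obs(): the state, without advancing time (a new reading comes with each control period).
- ctrl.snapshot(name): name is "side" or "top"; returns a dict with "frame" (480x640x3 uint8, blue, green, red), "z_map" (480x640 float32, m along the optical axis (not along the pixel's ray), 0 where there is no reading), "mtx" (3x3 intrinsics, pixels), "k1" (the pictures are not rectified: a ray, as slopes to the right and down, at radius r is drawn at 1 + k1 r^2 times it, then the intrinsics apply), "extrinsics" (4x4, takes a point from camera to world coordinates). Camera axes: x right, y up, looking along -z (the intrinsics and any distortion apply to the point x, -y, -z); pixel columns grow to the right and rows downward; lengths in m; the calibration is good to about 2 mm. A picture is of the moment at which its call begins.
- ctrl.close_job(): hands the job in, once; it reports no verdict.
The state is a dict: "clock": time; "joint_pos": joint angles; "qvel": joint speeds; "tau": joint torques, N m; "tool_pos": TCP position; "orientation": TCP orientation; "force": force on the tool from outside, world axes, zero at the start; "moment": the same for the moment, N m; "opening": finger opening in m.
Only numpy, scipy, OpenCV 4.12 (cv2) and the standard library are available. Lean on these libraries where they do the work, as an engineer would, in place of code of your own. Each camera call takes 0.05 s, during which the arm holds its last target.

## Task

Close the tea box: push its raised flap over with the fingertips until it lies flat on the box, and while holding it down push it along against its rib until its front edge is tucked fully home under the metal lip, so that it stays shut when you let go. Only touch and push: do not grip or lift the flap or the box, keep the box where it stands, leave the mug, glass, tin and teaspoon alone, and move the hand clear at the end.

Things in the scene. Friction and masses are not known exactly. Their poses are not given: they have to be found in the camera images.
- tea_box: Open plywood tea box with paper sachets inside, 150 mm (its x) by 140 mm (its y) by 60 mm high, 1.8 kg, loose on the worktop (slides at about 9 N of sideways push). Origin at the centre of its underside; +x points to the side with the retaining lip, -x to the hinge side, z up. Steel hinge cheeks at y = +-68 mm, x from -75 to -29 mm, reach 71 mm high.
- flap (a joint): Angle of the flap about its hinge: 0 = flat on the box (a stop), pi/2 = upright, more = leaning back away from the lip (stop at 2.1); starts between 1.5 and 2.0. The hinge is sprung: let go, the flap springs back up to above 1 rad unless the lip holds it (at the angles where it starts it stays at rest); at 0 the spring lifts with about 0.1 N m.
- hinge_pin (a joint): How far (m) flap and hinge pin have slid in the slots of the cheeks along the box's +x: 0 = fully back, 0.022 = end stop, fully home. Starts at 0 to 0.003. Slides stiffly (about 5 N of friction) and stays where it is left. At 0 the lying flap ends 5 mm short of the lip's mouth; at 0.022 it reaches 17 mm under the lip.
- flap_hinge (a point): Middle of the flap's hinge axis, which runs along the box's y, 64 mm above the underside of the box, at box x = -66 mm plus the value of joint hinge_pin (it slides with the flap). Axes as the box.
- flap_edge (a point): Middle of the flap's free edge, 112 mm from the hinge axis. The flap is a wooden panel 128 mm wide and 5 mm thick. Its inner face faces the box when shut; its outer face is then on top.
- flap_nook (a point): Point on the flap's outer face, on its centre line, 70 mm from the hinge axis, where a fingertip can push the flap over, hold it down and slide it: a rib 90 mm wide, 9 mm thick, 7 mm high crosses the outer face from 80 to 89 mm from the hinge axis, so a fingertip here bears on the rib's hinge side. Axes: x from hinge to free edge, z out of the outer face.
- lip_mouth (a point): Middle of the lip's front edge, on its underside, 71 mm above the box's underside, 51 mm from its origin along +x. The lip is a steel plate 3 mm thick, 140 mm wide, that overhangs the box for 24 mm from its +x edge; top about 74 mm high. The lying flap's top is 66.5 mm high, 2.5 to 4.5 mm below the lip.
- mug: Mug, 84x114x94 mm, beyond the lip side of the box; leave alone. Origin at the centre of its underside.
- glass: Drinking glass, 84 mm wide, 93 mm high, beyond the lip side of the box; leave alone. Origin at the centre of its underside.
- tin: Low round food tin, 86 mm wide, 40 mm high, behind the hinge side of the box; leave alone. Origin at the centre of its underside.
- teaspoon: Teaspoon lying behind the hinge side of the box, 140x30x13 mm; leave alone. Origin at the centre of its underside.

How it is judged:
By the outcome, as a careful person would: the job done as asked, in the order asked, and still so for the second after the job is handed in, with the robot touching nothing.
It also fails if it takes over 45 s, if anything falls off the work surface, if the arm or the gripper's body presses on something with over 40 N, if the wrist force passes 120 N, or if a joint passes its speed limit or range.

## Working session

There is one attempt and no reset: what is moved stays moved. The work goes in short steps, Python scripts to look and compute and a tool call to move; the robot and the scene stay as the last step left them, time stands still between calls to the robot, and variables do not carry over. Pictures are saved under pics/ and viewed, and the job is handed in when it is done.

Besides the shell and the picture viewer there is one more tool, called after "Call:" as name([rows], argument=value, ...), one row to a line, values as JSON. servo_tool: Moves the arm, as the interface text tells. Its arguments: {"type":"object","properties":{"motion":{"type":"array"}},"required":["motion"]}

```bash
ls; mkdir -p pics; python3 - <<'E'
from plant import ctrl
import cv2,numpy as np
print(ctrl.get_obs())
for n in("side","top"):
    s=ctrl.snapshot(n); cv2.imwrite(f"pics/{n}0.png",s["frame"]); np.savez(f"{n}0.npz",**s)
    print(n,s["mtx"],s["k1"],s["extrinsics"])
E
```

```text
pics
{'clock': 0.0, 'joint_pos': array([ 8.81838913e+01,  2.05904331e+01,  6.34261054e-01, -1.99504721e-02,
       -7.01364798e+01, -1.65072751e+01]), 'qvel': array([ 0.10680288, -0.10358491, -0.0388178 , -0.02703561, -0.09687362,
       -0.06005322]), 'tau': array([ 1.67765702e-04, -5.82711446e+01,  2.93071425e+01,  6.99704468e+00,
        7.23727353e-03, -1.47802734e-04]), 'tool_pos': array([0.21206718, 0.64026965, 0.20483827]), 'orientation': array([   5.06543563,   89.90546837, -103.26474211]), 'force': array([-0.2692014 ,  1.88652801,  0.42863722]), 'moment': array([-0.01059176,  0.01357765, -0.00961043]), 'opening': 0.08780907328534313}
side [[571.67197651   0.         314.55127126]
 [  0.         571.67197651 243.62427393]
 [  0.           0.           1.        ]] -0.11728116246592103 [[ 0.95303052  0.0990529  -0.28621905  0.19762353]
 [-0.30241349  0.36331539 -0.88121962 -0.90851521]
 [ 0.01670043  0.92638569  0.37620559  0.46312988]
 [ 0.          0.          0.          1.        ]]
top [[550.20524974   0.         316.06645448]
 [  0.         550.20524974 242.23419501]
 [  0.           0.           1.        ]] -0.13956686717334513 [[ 4.50568603e-06  9.84807436e-01 -1.73649974e-01  3.40975995e-01]
 [-9.99920400e-01 -2.18653841e-03 -1.24262881e-02  4.29620006e-02]
 [-1.26171933e-02  1.73636207e-01  9.84729036e-01  9.58895008e-01]
 [ 0.00000000e+00  0.00000000e+00  0.00000000e+00  1.00000000e+00]]
```

View pics/side0.png

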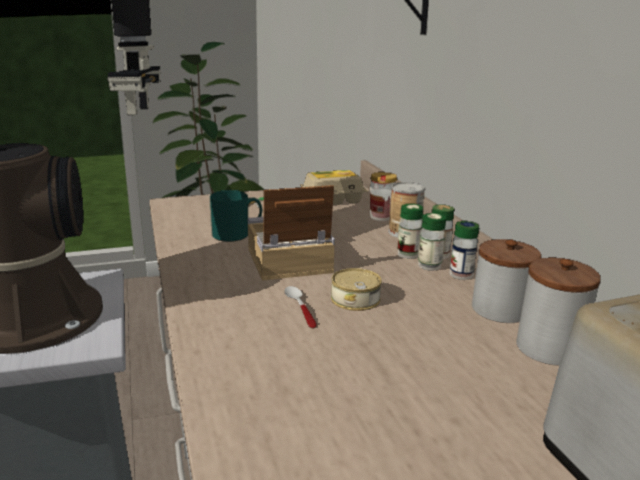

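View pics/top0.png

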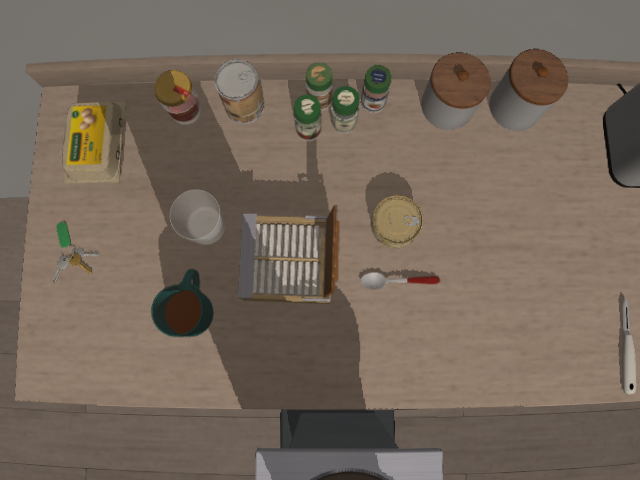

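```bash
cat > h.py <<'E'
import numpy as np,cv2
def load(f): return dict(np.load(f,allow_pickle=True))
def cloud(s):
    H,W=s["z_map"].shape; u,v=np.meshgrid(np.arange(W),np.arange(H))
    p=np.stack([u,v],-1).reshape(-1,1,2).astype(np.float64)
    d=np.array([float(s["k1"]),0,0,0,0])
    q=cv2.undistortPoints(p,s["mtx"],d).reshape(H,W,2); z=s["z_map"].astype(float)
    P=np.stack([q[...,0]*z,-q[...,1]*z,-z],-1); E=s["extrinsics"]
    return P@E[:3,:3].T+E[:3,3]
def proj(s,X):
    E=s["extrinsics"]; c=(np.atleast_2d(X)-E[:3,3])@E[:3,:3]
    q=np.stack([c[:,0],-c[:,1],-c[:,2]],-1)
    return cv2.projectPoints(q,np.zeros(3),np.zeros(3),s["mtx"],np.array([float(s["k1"]),0,0,0,0]))[0].reshape(-1,2)
E
python3 - <<'E'
from h import *
t=load("top0.npz");s=load("side0.npz")
cv2.imwrite("pics/topc.png",cv2.resize(t["frame"][200:320,225:355],None,fx=6,fy=5,interpolation=cv2.INTER_CUBIC)[:600,:])
cv2.imwrite("pics/sidec.png",cv2.resize(s["frame"][170:290,235:365],None,fx=6,fy=5,interpolation=cv2.INTER_CUBIC))
P=cloud(t)
for v in range(205,320,8):
    print(v,[(u,*np.round(P[v,u]*1000).astype(int)) for u in (243,249,254,328,332,336)])
E
```

```text
205 [(243, np.int64(579), np.int64(187), np.int64(-1)), (249, np.int64(578), np.int64(176), np.int64(1)), (254, np.int64(579), np.int64(167), np.int64(-3)), (328, np.int64(577), np.int64(34), np.int64(2)), (332, np.int64(578), np.int64(27), np.int64(1)), (336, np.int64(534), np.int64(24), np.int64(176))]
213 [(243, np.int64(563), np.int64(186), np.int64(1)), (249, np.int64(563), np.int64(175), np.int64(2)), (254, np.int64(563), np.int64(166), np.int64(0)), (328, np.int64(563), np.int64(34), np.int64(2)), (332, np.int64(527), np.int64(29), np.int64(156)), (336, np.int64(523), np.int64(24), np.int64(175))]
221 [(243, np.int64(534), np.int64(176), np.int64(69)), (249, np.int64(534), np.int64(165), np.int64(71)), (254, np.int64(533), np.int64(157), np.int64(73)), (328, np.int64(526), np.int64(35), np.int64(103)), (332, np.int64(514), np.int64(29), np.int64(158)), (336, np.int64(510), np.int64(24), np.int64(177))]
229 [(243, np.int64(520), np.int64(175), np.int64(72)), (249, np.int64(519), np.int64(165), np.int64(74)), (254, np.int64(520), np.int64(156), np.int64(73)), (328, np.int64(512)
[... 2830 characters left out ...]
np.int64(406), np.int64(27), np.int64(-3)), (336, np.int64(406), np.int64(20), np.int64(0))]
309 [(243, np.int64(392), np.int64(183), np.int64(-1)), (249, np.int64(392), np.int64(172), np.int64(0)), (254, np.int64(392), np.int64(163), np.int64(3)), (328, np.int64(392), np.int64(34), np.int64(0)), (332, np.int64(392), np.int64(27), np.int64(2)), (336, np.int64(392), np.int64(20), np.int64(0))]
317 [(243, np.int64(378), np.int64(182), np.int64(2)), (249, np.int64(378), np.int64(172), np.int64(-3)), (254, np.int64(378), np.int64(163), np.int64(-1)), (328, np.int64(378), np.int64(34), np.int64(0)), (332, np.int64(378), np.int64(27), np.int64(1)), (336, np.int64(379), np.int64(20), np.int64(-2))]
```

View pics/topc.png

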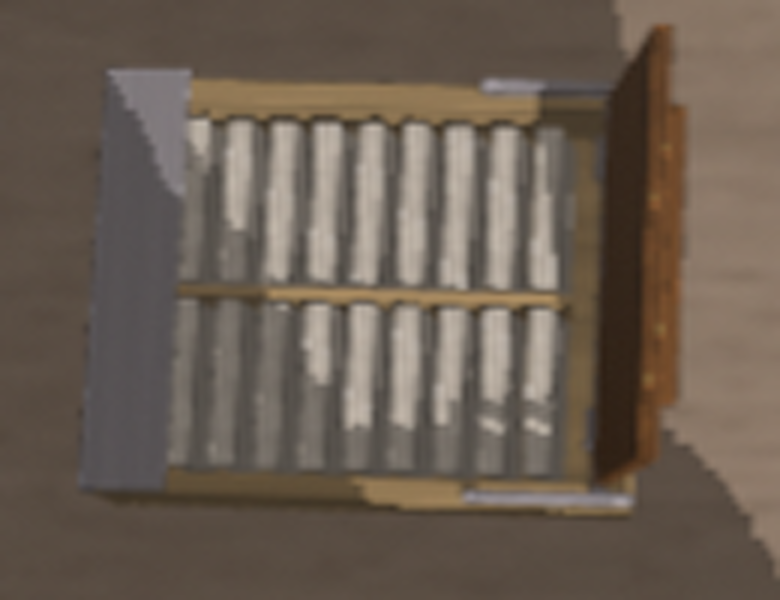

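View pics/sidec.png

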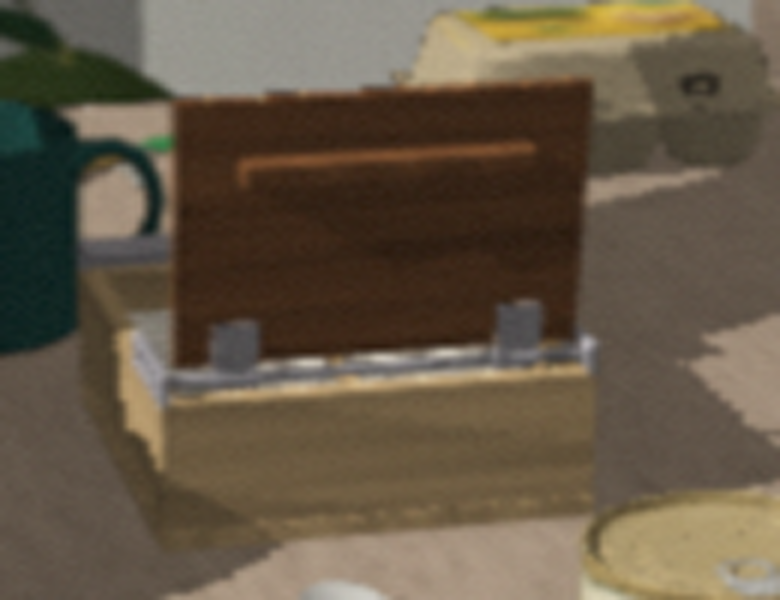

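```bash
python3 - <<'E'
from h import *
from scipy.optimize import least_squares
t=load("top0.npz");s=load("side0.npz")
b=[([75,-70,74],0),([51,-70,74],0),([75,70,74],0),([51,70,74],0),]
# box +x ~ world +y ; then box +y ~ world -x. top image up = +x => box y=-70 at top
top=[((75,-70,74),(242.8,214)),((51,-70,74),(256.7,214)),((75,70,74),(238.7,297.6)),((51,70,74),(252.5,298))]
side=[((-75,70,0),(262.5,279.6)),((-75,-70,0),(333.7,273)),((-75,70,60),(262.5,251)),((-75,-70,60),(333.7,245))]
def W(p,X):
    x,y,a=p; c,s_=np.cos(a),np.sin(a); X=np.array(X)/1000
    return np.stack([x+c*X[:,0]-s_*X[:,1],y+s_*X[:,0]+c*X[:,1],X[:,2]],-1)
def res(p,use=(1,1)):
    r=[]
    if use[0]: r.append(proj(t,W(p,[a for a,_ in top]))-[q for _,q in top])
    if use[1]: r.append(proj(s,W(p,[a for a,_ in side]))-[q for _,q in side])
    return np.concatenate(r).ravel()
for u in((1,1),(1,0),(0,1)):
    f=least_squares(res,[.47,.1,np.pi/2],args=(u,)); print(u,f.x[:2],np.degrees(f.x[2]),f.fun.round(1))
f=least_squares(res,[.47,.1,np.pi/2],args=((1,1),)); p=f.x
# cloud of lip and flap in box frame
for nm,S in(("t",t),("s",s)):
    P=cloud(S).reshape(-1,3)
    c,sn=np.cos(p[2]),np.sin(p[2]); d=P[:,:2]-p[:2]
    B=np.stack([c*d[:,0]+sn*d[:,1],-sn*d[:,0]+c*d[:,1],P[:,2]],-1)*1000
    m=(np.abs(B[:,1])<60)&(B[:,2]>95)&(B[:,2]<190)&(B[:,0]<-30)&(B[:,0]>-150)
    F=B[m]; print(nm,m.sum(),F.mean(0),F.min(0),F.max(0))
    for z in range(95,190,10):
        g=F[(F[:,2]>=z)&(F[:,2]<z+10)]
        if len(g): print(z,g.mean(0).round(1),len(g),np.percentile(g[:,0],[5,50,95]).round(1))
    m=(np.abs(B[:,1])<60)&(np.abs(B[:,2]-73)<6)&(B[:,0]>55)&(B[:,0]<72);print("lip z",np.median(B[m,2]))
# obstacles
P=cloud(t)
for n,(u0,u1,v0,v1) in dict(mug=(150,215,270,336),glass=(168,226,190,245),tin=(370,425,195,250),spoon=(358,442,268,292)).items():
    Q=P[v0:v1,u0:u1].reshape(-1,3);Q=Q[(Q[:,2]>.012)]
    print(n,Q.min(0).round(3),Q.max(0).round(3))
E
```

```text
(1, 1) [0.47356536 0.1027344 ] 88.29696990986058 [-0.1 -0.6  0.4 -0.2 -0.5  0.4  0.5  0.5 -0.4  0.6  0.3 -0.4 -1.  -0.6
  1.2 -1.4]
(1, 0) [0.47376023 0.1028859 ] 88.40146686422504 [-0.3 -0.6  0.2 -0.3 -0.5  0.4  0.5  0.5]
(0, 1) [0.47306944 0.10153362] 88.38356297870568 [-0.4  0.9  0.3 -0.1 -1.1 -0.3  1.2 -1.1]
t 895 [-73.81941492   0.85143415 151.43802767] [-83.25655815 -59.82815495  95.14422399] [-65.29044716  59.8469683  179.61833822]
95 [-66.    2.5 100.5] 51 [-66.5 -65.9 -65.4]
105 [-67.   -1.8 110.6] 48 [-67.7 -67.  -66.5]
115 [-67.9  -1.  119.7] 54 [-68.5 -67.9 -67.3]
125 [-69.    2.6 130.4] 61 [-69.7 -69.  -68.4]
135 [-70.1   2.1 140.3] 58 [-70.7 -70.1 -69.6]
145 [-7.880e+01 -1.000e-01  1.513e+02] 217 [-83.  -80.5 -70.8]
155 [-72.2   2.8 159.5] 70 [-72.8 -72.1 -71.5]
165 [-75.3   0.8 172.4] 172 [-78.3 -75.3 -72.8]
175 [-75.9   1.  176.1] 164 [-78.1 -75.7 -73.9]
lip z 73.13260806838883
s 2661 [-74.25330631   1.05189756 136.67012682] [-85.49437579 -59.91737926  95.00788551] [-65.44648733  59.97160787 175.66583123]
95 [-69.7   1.3 100. ] 313 [-72.2 -69.7 -67.1]
105 [-70.8   1.  109.9] 312 [-73.5 -70.8 -67.8]
115 [-71.9   0.5 119.9] 315 [-74.8 -72.  -69.2]
125 [-72.9   0.4 130. ] 334 [-75.5 -72.9 -70.2]
135 [-75.8   1.9 139.9] 267 [-82.5 -74.7 -71.5]
145 [-78.4   1.5 150.2] 387 [-83.9 -78.3 -73.2]
155 [-76.1   1.4 160. ] 344 [-79.  -76.  -73.3]
165 [-76.9  -0.2 170.3] 363 [-80.  -76.9 -73.7]
175 [-76.8  11.5 175.3] 26 [-80.4 -76.3 -74. ]
lip z 72.55860360571506
mug [0.341 0.043 0.012] [0.453 0.317 0.959]
glass [0.341 0.043 0.012] [0.582 0.295 0.959]
tin [ 0.341 -0.127  0.012] [0.586 0.043 0.959]
spoon [ 0.341 -0.144  0.012] [0.445 0.043 0.959]
```

```bash
cat >> h.py <<'E'
from scipy.spatial.transform import Rotation as Ro
BX=np.array([0.4735,0.1027]);YAW=np.radians(88.35)
def boxf(p):
    c,s=np.cos(YAW),np.sin(YAW);d=np.array(p[:2])-BX
    return np.array([c*d[0]+s*d[1],-s*d[0]+c*d[1],p[2]])
def world(b):
    c,s=np.cos(YAW),np.sin(YAW);return np.array([BX[0]+c*b[0]-s*b[1],BX[1]+s*b[0]+c*b[1],b[2]])
def Rt(o): return Ro.from_euler("xyz",o["orientation"],degrees=True).as_matrix()
def rep():
    from plant import ctrl
    o=ctrl.get_obs();R=Rt(o)
    c,s=np.cos(YAW),np.sin(YAW);f=o["force"]
    print("t",round(o["clock"],2),"boxmm",(boxf(o["tool_pos"])*1000).round(1),"F box",[round(c*f[0]+s*f[1],1),round(-s*f[0]+c*f[1],1),round(f[2],1)],"open",round(o["opening"],4))
    # jaw dir angle vs box y
    z=R[:,2];print("tool axes x",R[:,0].round(3),"y",R[:,1].round(3),"z",z.round(3),"joints",o["joint_pos"].round(1))
    return o,R
E
python3 - <<'E'
from h import *
o,R=rep()
by=np.array([-np.sin(YAW),np.cos(YAW),0])
for sgn in(1,-1):
    t=by*sgn; print("roll needed",np.degrees(np.arctan2(np.dot(np.cross(R[:,2],t),R[:,0]),R[:,2]@t)))
w=world([-.115,0,.26]);print(w,R.T@(w-o["tool_pos"]))
E
```

```text
t 0.1 boxmm [529.9 276.8 204.9] F box [np.float64(-0.2), np.float64(-0.2), np.float64(0.4)] open 0.0873
tool axes x [-0.    -0.001 -1.   ] y [ 0.949 -0.314  0.   ] z [-0.314 -0.949  0.001] joints [ 88.2  20.6   0.6  -0.  -70.1 -16.5]
roll needed 73.32051598978707
roll needed -106.67948401021293
[ 0.4701887  -0.01225232  0.26      ] [-0.05423904  0.4502324   0.5383842 ]
```

Call:
servo_tool([
  {"offset": [-0.06, 0, 0], "roll": 10.5, "claw": -1},
  {"offset": [0, 0, 0], "roll": 10.5, "claw": -1},
  {"offset": [0, 0, 0], "roll": 10.5, "claw": -1},
  {"offset": [0, 0, 0], "roll": 10.5, "claw": -1},
  {"offset": [0, 0, 0], "roll": 10.5, "claw": -1},
  {"offset": [0, 0, 0], "roll": 10.5, "claw": -1},
  {"offset": [0, 0, 0], "roll": 10.3, "claw": -1},
  {"offset": [0, 0.05, -0.02], "roll": 0, "claw": -1},
  {"offset": [0, 0.055, -0.02], "roll": 0, "claw": -1},
  {"offset": [0, 0.055, -0.02], "roll": 0, "claw": -1},
  {"offset": [0, 0, 0], "roll": 0, "claw": -1},
])

```text
clock: 1.48
tool_pos: [0.2685, 0.4758, 0.2666]
orientation: [-82.4, 90.0, 95.9]
force: [-0.0, 1.1, 0.1]
opening: 0.0001
```

```bash
python3 - <<'E'
from h import *
o,R=rep()
w=world([-.115,0,.26]);print(w,R.T@(w-o["tool_pos"]))
E
```

```text
t 1.48 boxmm [367.1 215.7 266.6] F box [np.float64(1.1), np.float64(0.0), np.float64(0.1)] open 0.0001
tool axes x [-0.     0.001 -1.   ] y [-0.03  -1.    -0.001] z [-1.    0.03  0.  ] joints [ 81.1   6.4 -10.1  -0.  -73.5 -82.9]
[ 0.4701887  -0.01225232  0.26      ] [ 0.00617156  0.48169579 -0.21651823]
```

Call:
servo_tool([
  {"offset": [0, 0.052, -0.024], "roll": 0, "claw": -1},
  {"offset": [0, 0.053, -0.024], "roll": 0, "claw": -1},
  {"offset": [0, 0.053, -0.024], "roll": 0, "claw": -1},
  {"offset": [0, 0.054, -0.024], "roll": 0, "claw": -1},
  {"offset": [0, 0.054, -0.024], "roll": 0, "claw": -1},
  {"offset": [0, 0.054, -0.024], "roll": 0, "claw": -1},
  {"offset": [0, 0.054, -0.024], "roll": 0, "claw": -1},
  {"offset": [0, 0.054, -0.024], "roll": 0, "claw": -1},
  {"offset": [0, 0.054, -0.024], "roll": 0, "claw": -1},
  {"offset": [0, 0, 0], "roll": 0, "claw": -1},
  {"offset": [0, 0, 0], "roll": 0, "claw": -1},
])

```text
clock: 2.85
tool_pos: [0.4699, -0.0089, 0.2653]
orientation: [8.3, 89.9, -173.4]
force: [0.9, -0.1, 0.0]
opening: 0.0006
```

```bash
python3 - <<'E'
from h import *
from plant import ctrl
o,R=rep()
w=world([-.115,0,.12]);print(w,R.T@(w-o["tool_pos"]))
s=ctrl.snapshot("side");cv2.imwrite("pics/side1.png",cv2.resize(s["frame"][90:330,180:440],None,fx=2.5,fy=2.5)); np.savez("side1.npz",**s)
E
```

```text
t 2.85 boxmm [-111.6    0.4  265.3] F box [np.float64(-0.1), np.float64(-0.9), np.float64(0.0)] open 0.0006
tool axes x [-0.001 -0.    -1.   ] y [-0.03 -1.    0.  ] z [-1.     0.03   0.001] joints [ 23.   -1.3 -18.4  -0.  -73.  -24.7]
[ 0.4701887  -0.01225232  0.12      ] [ 0.1453213   0.00333315 -0.00049951]
```

View pics/side1.png

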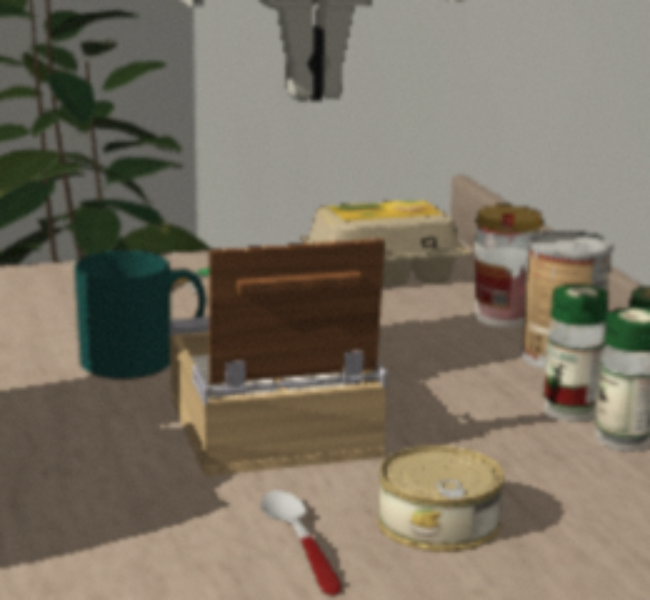

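Call:
servo_tool([
  {"offset": [0.045, 0.003, 0], "roll": 0, "claw": -1},
  {"offset": [0.045, 0, 0], "roll": 0, "claw": -1},
  {"offset": [0.044, 0, 0], "roll": 0, "claw": -1},
  {"offset": [0, 0, 0], "roll": 0, "claw": -1},
  {"offset": [0, -0.01, 0], "roll": 0, "claw": -1},
  {"offset": [0, -0.008, 0], "roll": 0, "claw": -1},
  {"offset": [0, -0.006, 0], "roll": 0, "claw": -1},
  {"offset": [0, -0.006, 0], "roll": 0, "claw": -1},
  {"offset": [0, 0, 0], "roll": 0, "claw": -1},
])

```text
clock: 4.03
tool_pos: [0.4708, 0.0186, 0.132]
orientation: [-150.8, 90.0, 27.6]
force: [0.0, 1.2, 1.9]
opening: 0.0005
```

```bash
python3 - <<'E'
from h import *
from plant import ctrl
o,R=rep()
s=ctrl.snapshot("side");cv2.imwrite("pics/side2.png",cv2.resize(s["frame"][110:310,210:400],None,fx=3,fy=3)); np.savez("side2.npz",**s)
E
```

```text
t 4.03 boxmm [-84.1   0.3 132. ] F box [np.float64(1.2), np.float64(-0.0), np.float64(1.9)] open 0.0005
tool axes x [ 0.  0. -1.] y [-0.028 -1.    -0.   ] z [-1.     0.028 -0.   ] joints [ 26.3   4.9 -30.3  -0.  -54.8 -27.9]
```

View pics/side2.png

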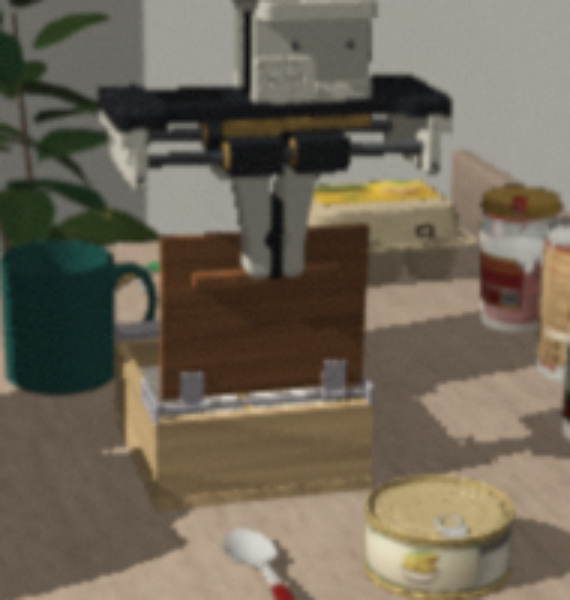

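```bash
python3 - <<'E'
from h import *
from plant import ctrl
o=ctrl.get_obs();s=load("side2.npz")
q=proj(s,o["tool_pos"]);print((q-[210,110])*3)
P=cloud(s)
c=P[150:215,285:320]
for v in range(180,206,2):
  print(v,[tuple((boxf(P[v,u])*1000).round(0).astype(int).tolist()) for u in (296,300,305,309,315)])
E
```

```text
[[270.70924779 305.09982256]]
180 [(-96, 11, 194), (-93, 4, 193), (-92, -6, 192), (-93, -13, 192), (328, -147, 68)]
182 [(-92, 10, 190), (-90, 3, 188), (-97, -4, 190), (-94, -12, 189), (317, -143, 66)]
184 [(-94, 11, 187), (-1019, 247, 463), (-95, -5, 186), (-96, -12, 186), (324, -145, 58)]
186 [(-97, 12, 184), (-91, 3, 182), (-96, -5, 183), (-98, -11, 183), (-75, -29, 175)]
188 [(-94, 11, 180), (-91, 3, 178), (-91, -6, 177), (-96, -12, 178), (-70, -31, 170)]
190 [(-93, 11, 176), (-95, 4, 176), (-90, -6, 173), (-94, -13, 174), (-71, -30, 166)]
192 [(-95, 11, 172), (-96, 4, 172), (-97, -5, 172), (-92, -13, 170), (-71, -30, 162)]
194 [(-96, 11, 169), (-97, 4, 169), (-96, -5, 168), (-95, -12, 167), (-72, -30, 159)]
196 [(-94, 11, 165), (-94, 4, 164), (-97, -5, 165), (-96, -12, 164), (-74, -30, 156)]
198 [(-96, 11, 162), (-95, 4, 161), (-96, -5, 161), (-93, -13, 159), (-74, -30, 152)]
200 [(-95, 11, 158), (-96, 4, 158), (-1019, 247, 463), (-95, -13, 156), (-78, -29, 150)]
202 [(-94, 11, 154), (-96, 4, 154), (-76, -11, 147), (-78, -18, 147), (-79, -28, 146)]
204 [(-75, 6, 144), (-77, -1, 144), (-76, -11, 143), (-70, -20, 140), (-71, -31, 140)]
```

```bash
python3 - <<'E'
from h import *
s=load("side1.npz");P=cloud(s)
q=proj(s,[0.4699,-0.0089,0.2653]);print(q,(q-[180,90])*2.5)
for v in range(116,146,2):
  print(v,[tuple((boxf(P[v,u])*1000).round(0).astype(int).tolist()) for u in (296,300,305,309,312)])
s=load("side2.npz")
a=cv2.resize(load("side1.npz")["frame"][80:150,270:350],None,fx=7,fy=7,interpolation=cv2.INTER_NEAREST)
b=cv2.resize(s["frame"][150:220,265:345],None,fx=7,fy=7,interpolation=cv2.INTER_NEAREST)
a=cv2.convertScaleAbs(np.hstack([a,b]),alpha=1.5);cv2.imwrite("pics/tips.png",cv2.resize(a,(800,350)))
E
```

```text
[[304.98784216 140.86269385]] [[312.4696054  127.15673462]]
116 [(-117, 17, 308), (-125, 13, 309), (-119, 3, 308), (-124, -2, 309), (-121, -8, 308)]
118 [(-118, 17, 305), (-124, 12, 306), (-122, 4, 305), (-124, -3, 305), (-123, -8, 305)]
120 [(-115, 17, 301), (-123, 12, 302), (-123, 4, 302), (-125, -2, 302), (-123, -8, 302)]
122 [(-116, 17, 298), (-121, 12, 299), (-121, 3, 298), (-119, -4, 298), (-123, -8, 298)]
124 [(-116, 17, 295), (-119, 11, 295), (-123, 4, 296), (-123, -3, 295), (-122, -8, 295)]
126 [(-116, 17, 292), (-126, 13, 293), (-122, 3, 292), (-120, -4, 291), (-123, -8, 292)]
128 [(-111, 16, 287), (-123, 12, 289), (-121, 3, 289), (-121, -4, 288), (-123, -8, 289)]
130 [(1263, -334, 13), (-120, 11, 285), (-122, 3, 285), (1073, -337, 48), (1031, -336, 56)]
132 [(1244, -329, 8), (1200, -335, 16), (1130, -336, 30), (1075, -337, 40), (1027, -336, 49)]
134 [(1248, -330, -1), (1202, -335, 8), (1124, -335, 23), (1075, -337, 32), (1043, -340, 39)]
136 [(1248, -330, -9), (1201, -335, 0), (1118, -333, 16), (1074, -337, 25), (1027, -336, 34)]
138 [(1243, -329, -17), (1180, -329, -4), (1121, -334, 8), (1087, -341, 14), (1038, -339, 24)]
140 [(1248, -330, -26), (1192, -333, -15), (1122, -334, 0), (1062, -334, 12), (1031, -337, 18)]
142 [(1244, -329, -33), (1191, -333, -23), (1117, -333, -7), (1066, -335, 3), (1021, -334, 13)]
144 [(1253, -332, -44), (1178, -329, -28), (1125, -336, -17), (1064, -335, -4), (1034, -338, 2)]
```

View pics/tips.png

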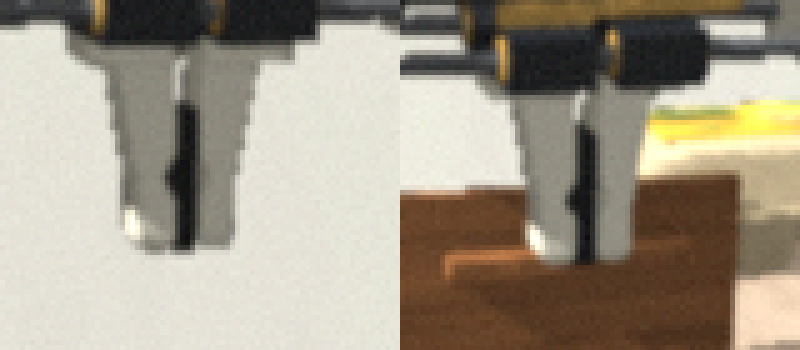

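Call:
servo_tool([
  {"offset": [0, 0.012, 0], "roll": 0, "claw": -1},
  {"offset": [0.012, 0, 0], "roll": 0, "claw": -1},
  {"offset": [0.01, 0, 0], "roll": 0, "claw": -1},
  {"offset": [0, -0.008, 0], "roll": 0, "claw": -1},
  {"offset": [0, -0.007, 0], "roll": 0, "claw": -1},
  {"offset": [0, -0.006, 0], "roll": 0, "claw": -1},
  {"offset": [0, -0.006, 0], "roll": 0, "claw": -1},
  {"offset": [0.001, -0.006, 0], "roll": 0, "claw": -1},
  {"offset": [0.002, -0.006, 0], "roll": 0, "claw": -1},
  {"offset": [0.002, -0.006, 0], "roll": 0, "claw": -1},
  {"offset": [0.002, -0.006, 0], "roll": 0, "claw": -1},
  {"offset": [0, 0, 0], "roll": 0, "claw": -1},
])

```text
clock: 5.58
tool_pos: [0.4717, 0.0576, 0.1025]
orientation: [14.1, 90.0, -167.5]
force: [0.4, 0.3, 0.1]
opening: 0.0003
```

```bash
cat > look.py <<'E'
import sys
from h import *
from plant import ctrl
o,R=rep();n=sys.argv[1]
s=ctrl.snapshot("side");np.savez(n+"s.npz",**s)
t=ctrl.snapshot("top");np.savez(n+"t.npz",**t)
a=cv2.resize(s["frame"][160:300,235:365],None,fx=3,fy=4,interpolation=cv2.INTER_CUBIC)
b=cv2.resize(t["frame"][195:325,220:350],None,fx=3,fy=560/130,interpolation=cv2.INTER_CUBIC)
cv2.imwrite(f"pics/{n}.png",cv2.convertScaleAbs(np.hstack([a,b]),alpha=1.3))
E
python3 look.py a1
```

```text
t 5.58 boxmm [-45.2   0.5 102.5] F box [np.float64(0.3), np.float64(-0.4), np.float64(0.1)] open 0.0003
tool axes x [-0. -0. -1.] y [-0.028 -1.     0.   ] z [-1.     0.028  0.   ] joints [ 30.8   7.3 -32.1  -0.  -50.6 -32.3]
```

View pics/a1.png

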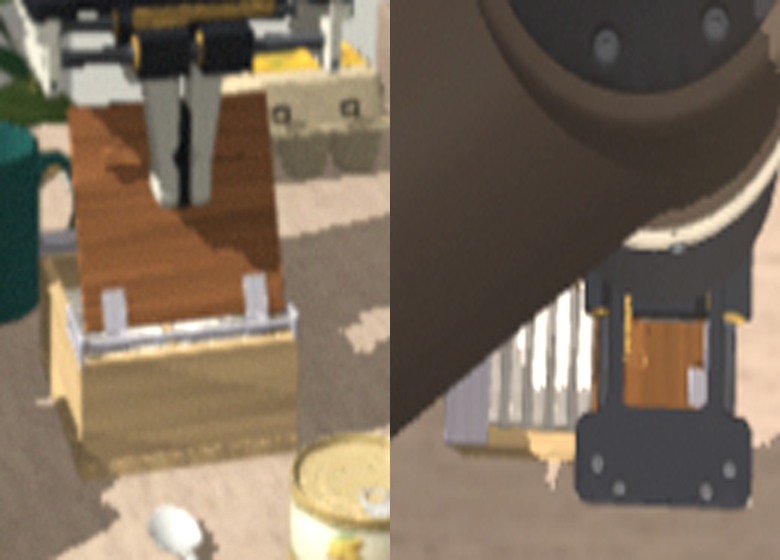

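Call:
servo_tool([
  {"offset": [0.003, -0.006, 0], "roll": 0, "claw": -1},
  {"offset": [0.003, -0.006, 0], "roll": 0, "claw": -1},
  {"offset": [0.004, -0.005, 0], "roll": 0, "claw": -1},
  {"offset": [0.006, -0.006, 0], "roll": 0, "claw": -1},
  {"offset": [0.006, -0.005, 0], "roll": 0, "claw": -1},
  {"offset": [0.008, -0.004, 0], "roll": 0, "claw": -1},
  {"offset": [0.008, -0.003, 0], "roll": 0, "claw": -1},
  {"offset": [0.005, -0.001, 0], "roll": 0, "claw": -1},
  {"offset": [0, 0, 0], "roll": 0, "claw": -1},
])

```text
clock: 6.8
tool_pos: [0.4726, 0.0931, 0.0593]
orientation: [32.1, 90.0, -149.5]
force: [-0.5, 0.8, 1.1]
opening: 0.0001
```

```bash
python3 look.py a2
```

```text
t 6.8 boxmm [-9.6  0.6 59.3] F box [np.float64(0.8), np.float64(0.5), np.float64(1.1)] open 0.0001
tool axes x [-0.001 -0.    -1.   ] y [-0.028 -1.     0.   ] z [-1.     0.028  0.001] joints [ 34.6  11.2 -34.3  -0.  -44.5 -36.2]
```

View pics/a2.png

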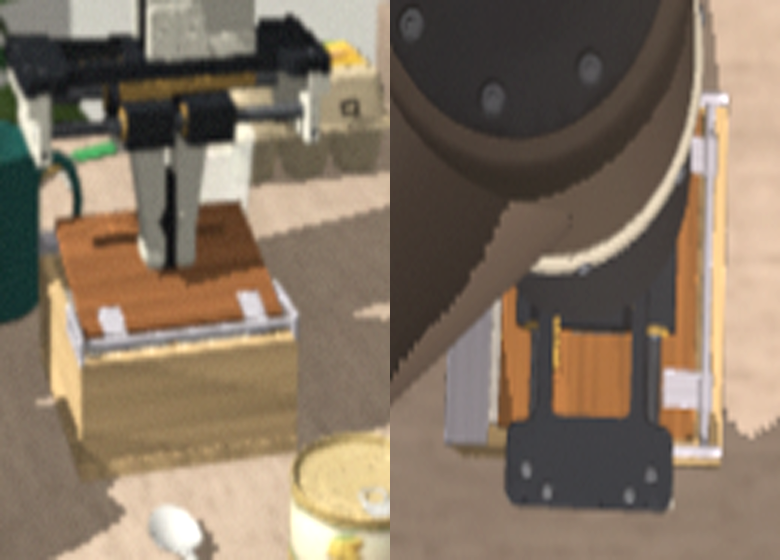

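Call:
servo_tool([
  {"offset": [0.004, 0, 0], "roll": 0, "claw": -1},
  {"offset": [0.004, 0, 0], "roll": 0, "claw": -1},
  {"offset": [0.002, 0, 0], "roll": 0, "claw": -1},
  {"offset": [0, 0, 0], "roll": 0, "claw": -1},
])

```text
clock: 7.4
tool_pos: [0.4728, 0.0931, 0.0496]
orientation: [46.7, 90.0, -134.9]
force: [0.4, 0.2, 1.8]
opening: 0.0006
```

```bash
python3 look.py a3
```

```text
t 7.4 boxmm [-9.7  0.5 49.6] F box [np.float64(0.2), np.float64(-0.4), np.float64(1.8)] open 0.0006
tool axes x [-0. -0. -1.] y [-0.028 -1.     0.   ] z [-1.     0.028  0.   ] joints [ 34.6  12.  -34.9   0.  -43.1 -36.2]
```

View pics/a3.png

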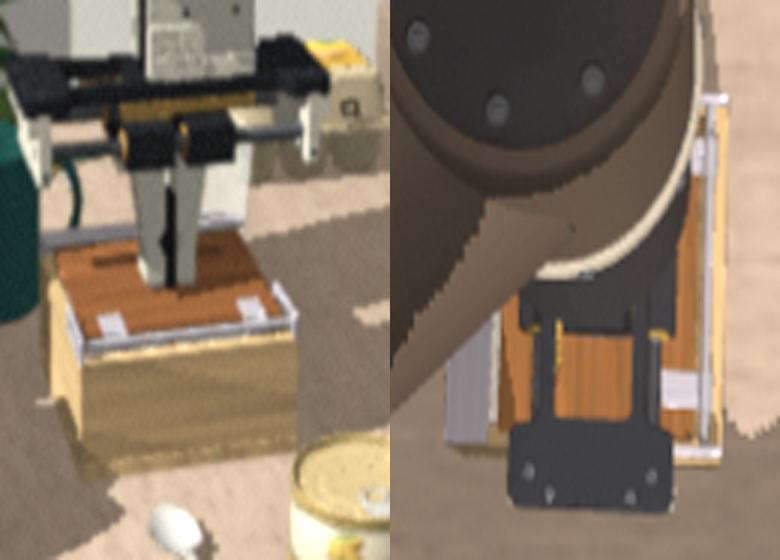

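Call:
servo_tool([
  {"offset": [0.001, 0, 0], "roll": 0, "claw": -1},
  {"offset": [0.001, 0, 0], "roll": 0, "claw": -1},
  {"offset": [0.001, 0, 0], "roll": 0, "claw": -1},
  {"offset": [0, 0, 0], "roll": 0, "claw": -1},
])

```text
clock: 8.0
tool_pos: [0.4728, 0.0932, 0.0467]
orientation: [9.3, 90.0, -172.3]
force: [-0.2, 0.3, 1.3]
opening: 0.0004
```

```bash
python3 -c "
from h import *
rep()"
```

```text
t 8.0 boxmm [-9.5  0.4 46.7] F box [np.float64(0.3), np.float64(0.3), np.float64(1.3)] open 0.0004
tool axes x [-0. -0. -1.] y [-0.028 -1.     0.   ] z [-1.     0.028  0.   ] joints [ 34.6  12.3 -35.1  -0.  -42.6 -36.2]
```

Call:
servo_tool([
  {"offset": [0.001, 0, 0], "roll": 0, "claw": -1},
  {"offset": [0, 0, 0], "roll": 0, "claw": -1},
])

```text
clock: 8.25
tool_pos: [0.4729, 0.0932, 0.0458]
orientation: [-166.2, 90.0, 12.2]
force: [-0.4, 1.5, 1.7]
opening: 0.0003
```

Call:
servo_tool([
  {"offset": [0.0005, 0, 0], "roll": 0, "claw": -1},
  {"offset": [0.0005, 0, 0], "roll": 0, "claw": -1},
])

```text
clock: 8.5
tool_pos: [0.473, 0.0932, 0.0452]
orientation: [-174.2, 90.0, 4.2]
force: [-2.6, 0.8, 12.0]
opening: -0.0001
```

Call:
servo_tool([
  {"offset": [-0.0003, 0, 0], "roll": 0, "claw": -1},
  {"offset": [0, -0.003, 0], "roll": 0, "claw": -1},
  {"offset": [0, -0.003, 0], "roll": 0, "claw": -1},
  {"offset": [0, 0, 0], "roll": 0, "claw": -1},
])

```text
clock: 9.0
tool_pos: [0.4727, 0.0983, 0.0452]
orientation: [66.3, 89.9, -115.3]
force: [0.7, -3.6, 6.4]
opening: 0.0005
```

```bash
python3 look.py a4
```

```text
t 9.0 boxmm [-4.4  0.7 45.2] F box [np.float64(-3.5), np.float64(-0.8), np.float64(6.4)] open 0.0005
tool axes x [-0.001 -0.001 -1.   ] y [-0.028 -1.     0.001] z [-1.     0.028  0.001] joints [ 35.2  12.5 -35.    0.1 -42.5 -36.8]
```

View pics/a4.png

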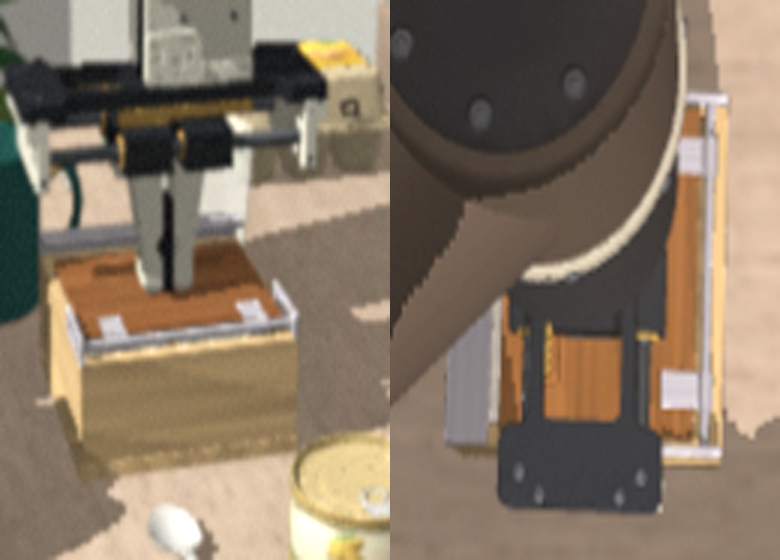

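Call:
servo_tool([
  {"offset": [0, -0.003, 0], "roll": 0, "claw": -1},
  {"offset": [0, -0.003, 0], "roll": 0, "claw": -1},
  {"offset": [0, -0.003, 0], "roll": 0, "claw": -1},
  {"offset": [0, -0.002, 0], "roll": 0, "claw": -1},
  {"offset": [0, -0.001, 0], "roll": 0, "claw": -1},
])

```text
clock: 9.72
tool_pos: [0.4728, 0.1099, 0.0451]
orientation: [61.0, 89.9, -120.6]
force: [0.1, -5.9, 6.0]
opening: 0.0005
```

Call:
servo_tool([
  {"offset": [0, -0.002, 0], "roll": 0, "claw": -1},
  {"offset": [0, -0.002, 0], "roll": 0, "claw": -1},
  {"offset": [0, 0, 0], "roll": 0, "claw": -1},
])

```text
clock: 10.1
tool_pos: [0.473, 0.114, 0.0451]
orientation: [60.9, 89.9, -120.7]
force: [-0.2, -4.4, 5.9]
opening: 0.0005
```

```bash
python3 look.py a5
```

```text
t 10.1 boxmm [11.2  0.9 45.1] F box [np.float64(-4.4), np.float64(0.1), np.float64(5.9)] open 0.0005
tool axes x [-0.001 -0.002 -1.   ] y [-0.028 -1.     0.002] z [-1.     0.028  0.001] joints [ 36.8  12.9 -34.6   0.1 -42.7 -38.5]
```

View pics/a5.png

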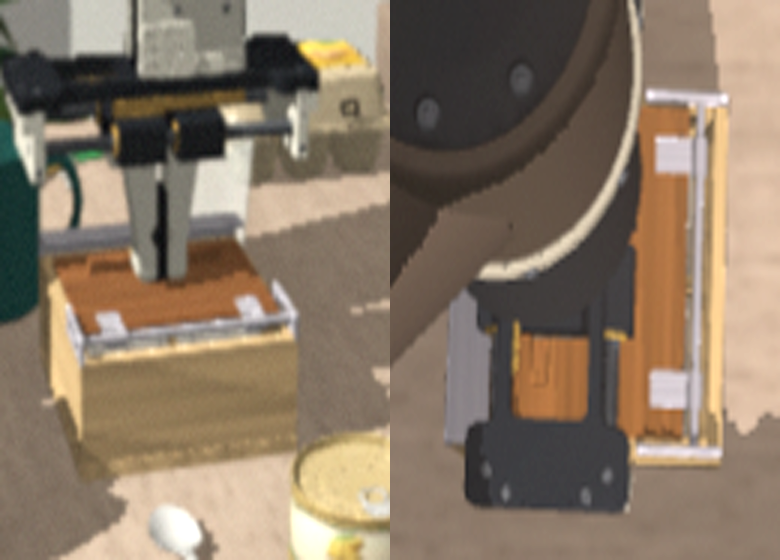

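Call:
servo_tool([
  {"offset": [0, -0.003, 0], "roll": 0, "claw": -1},
  {"offset": [0, -0.003, 0], "roll": 0, "claw": -1},
  {"offset": [0, -0.003, 0], "roll": 0, "claw": -1},
  {"offset": [0, 0, 0], "roll": 0, "claw": -1},
])

```text
clock: 10.7
tool_pos: [0.4733, 0.1231, 0.0451]
orientation: [63.0, 89.9, -118.7]
force: [0.2, -4.0, 6.6]
opening: 0.0003
```

Call:
servo_tool([
  {"offset": [0, -0.002, 0], "roll": 0, "claw": -1},
  {"offset": [0, 0, 0], "roll": 0, "claw": -1},
])

```text
clock: 10.95
tool_pos: [0.4733, 0.125, 0.0451]
orientation: [62.6, 89.9, -119.1]
force: [0.2, -3.9, 6.0]
opening: 0.0003
```

Call:
servo_tool([
  {"offset": [0, -0.001, 0], "roll": 0, "claw": -1},
  {"offset": [0, 0, 0], "roll": 0, "claw": -1},
])

```text
clock: 11.2
tool_pos: [0.4733, 0.1259, 0.0451]
orientation: [63.6, 89.9, -118.1]
force: [0.1, -4.2, 5.9]
opening: 0.0003
```

```bash
python3 look.py a6
```

```text
t 11.2 boxmm [23.1  0.8 45.1] F box [np.float64(-4.2), np.float64(-0.2), np.float64(5.9)] open 0.0003
tool axes x [-0.001 -0.002 -1.   ] y [-0.028 -1.     0.002] z [-1.     0.028  0.001] joints [ 38.   13.2 -34.2   0.1 -42.8 -39.7]
```

View pics/a6.png

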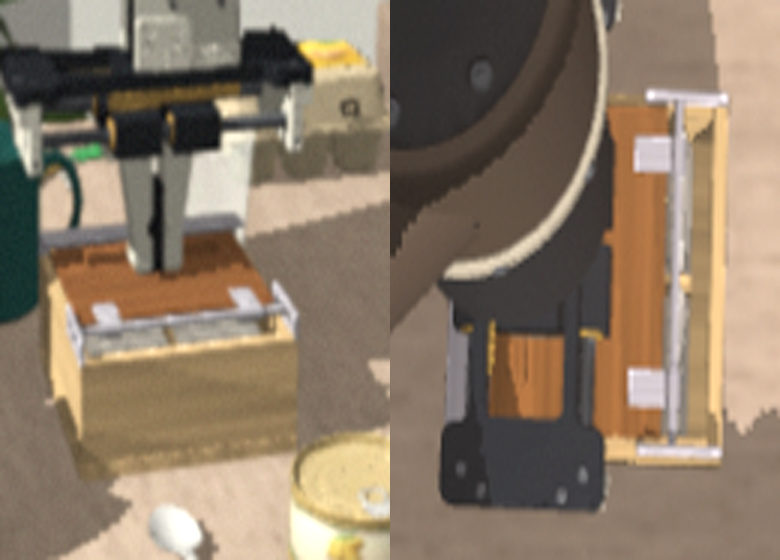

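Call:
servo_tool([
  {"offset": [0, -0.001, 0], "roll": 0, "claw": -1},
  {"offset": [0, -0.001, 0], "roll": 0, "claw": -1},
])

```text
clock: 11.55
tool_pos: [0.4733, 0.1278, 0.0451]
orientation: [62.5, 89.9, -119.1]
force: [0.7, -5.1, 6.1]
opening: 0.0004
```

Call:
servo_tool([
  {"offset": [0, -0.0005, 0], "roll": 0, "claw": -1},
  {"offset": [0, -0.0005, 0], "roll": 0, "claw": -1},
])

```text
clock: 11.8
tool_pos: [0.4734, 0.1287, 0.0451]
orientation: [62.8, 89.9, -118.8]
force: [1.1, -4.6, 6.6]
opening: 0.0006
```

Call:
servo_tool([
  {"offset": [0, -0.0005, 0], "roll": 0, "claw": -1},
  {"offset": [0, -0.0005, 0], "roll": 0, "claw": -1},
])

```text
clock: 12.05
tool_pos: [0.4734, 0.1298, 0.0451]
orientation: [64.4, 89.9, -117.2]
force: [0.1, -5.4, 5.9]
opening: 0.0003
```

Call:
servo_tool([
  {"offset": [0, -0.0005, 0], "roll": 0, "claw": -1},
  {"offset": [0, -0.0005, 0], "roll": 0, "claw": -1},
])

```text
clock: 12.3
tool_pos: [0.4733, 0.1301, 0.0451]
orientation: [64.2, 89.8, -117.4]
force: [1.7, -10.3, 5.8]
opening: 0.0005
```

```bash
python3 look.py a7
```

```text
t 12.3 boxmm [27.4  1.  45.1] F box [np.float64(-10.3), np.float64(-2.0), np.float64(5.8)] open 0.0005
tool axes x [-0.002 -0.003 -1.   ] y [-0.028 -1.     0.003] z [-1.     0.028  0.002] joints [ 38.4  13.3 -34.    0.1 -42.9 -40.1]
```

View pics/a7.png

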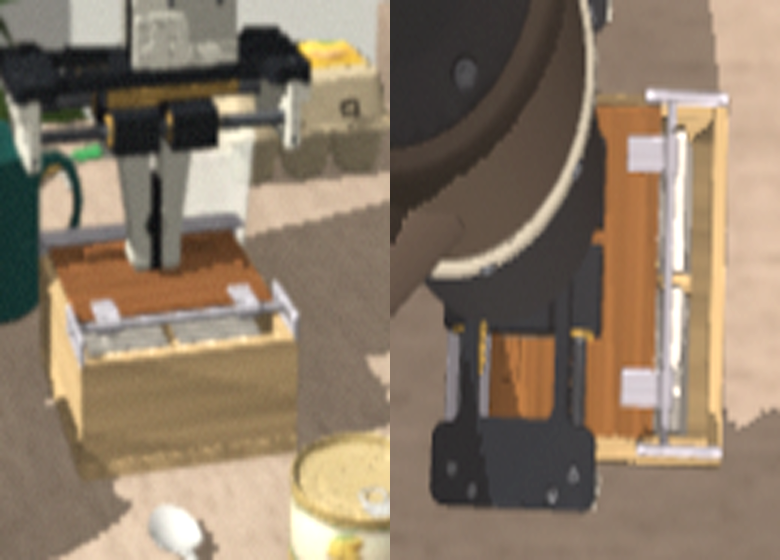

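Call:
servo_tool([
  {"offset": [0, 0.0004, 0], "roll": 0, "claw": -1},
  {"offset": [-0.0015, 0, 0], "roll": 0, "claw": -1},
  {"offset": [-0.004, 0.001, 0], "roll": 0, "claw": -1},
  {"offset": [-0.015, 0.002, 0], "roll": 0, "claw": -1},
  {"offset": [-0.05, 0, 0], "roll": 0, "claw": -1},
  {"offset": [-0.05, 0, 0], "roll": 0, "claw": -1},
  {"offset": [-0.05, 0, 0], "roll": 0, "claw": -1},
  {"offset": [0, -0.055, 0], "roll": 0, "claw": -1},
  {"offset": [0, -0.06, 0], "roll": 0, "claw": -1},
  {"offset": [0, -0.06, 0], "roll": 0, "claw": -1},
  {"offset": [0, -0.06, 0], "roll": 0, "claw": -1},
  {"offset": [0, -0.06, 0], "roll": 0, "claw": -1},
])

```text
clock: 13.9
tool_pos: [0.4818, 0.4257, 0.2169]
orientation: [-113.8, 89.9, 64.6]
force: [1.5, 0.8, 0.5]
opening: 0.0001
```

```bash
python3 look.py b1
```

```text
t 13.9 boxmm [323.1   1.  216.9] F box [np.float64(0.8), np.float64(-1.5), np.float64(0.5)] open 0.0001
tool axes x [ 0.001  0.001 -1.   ] y [-0.028 -1.    -0.001] z [-1.     0.028 -0.   ] joints [ 58.8  17.1  -2.8  -0.  -70.  -60.4]
```

View pics/b1.png

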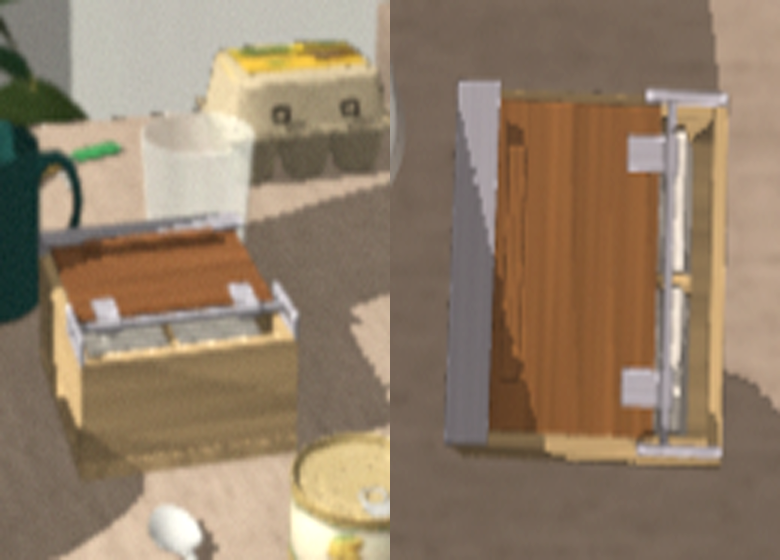

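```bash
python3 - <<'E'
from h import *
t0=load("top0.npz");t=load("b1t.npz")
# crop px per box x of hinge axis for pin values
for pin in(0,.018,.020,.022):
    for y in(-.03,.03):
        q=proj(t,world([-.066+pin,y,.064]))[0];print(pin,y,((q-[220,195])*[3,560/130]).round(1))
for xb in(.036,.045): print("rib",xb,((proj(t,world([xb,0,.0735]))[0]-[220,195])*[3,560/130]).round(1))
r=t["z_map"]; P=cloud(t)
# box shift vs start: template match of lip and hinge-side board
g0=cv2.cvtColor(t0["frame"],cv2.COLOR_BGR2GRAY);g=cv2.cvtColor(t["frame"],cv2.COLOR_BGR2GRAY)
for nm,(v0,v1,u0,u1) in dict(lip=(205,305,232,262)).items():
    print(nm,cv2.phaseCorrelate(np.float32(g0[v0:v1,u0:u1]),np.float32(g[v0:v1,u0:u1]),cv2.createHanningWindow((u1-u0,v1-v0),cv2.CV_32F)))
a=cv2.resize(t["frame"][205:310,230:345],None,fx=6,fy=5.5,interpolation=cv2.INTER_CUBIC);cv2.imwrite("pics/b1z.png",cv2.convertScaleAbs(a,alpha=1.5))
E
```

```text
0 -0.03 [321.6 196.2]
0 0.03 [318.8 351.8]
0.018 -0.03 [288.9 194.9]
0.018 0.03 [285.8 350.5]
0.02 -0.03 [285.3 194.8]
0.02 0.03 [282.1 350.4]
0.022 -0.03 [281.7 194.7]
0.022 0.03 [278.4 350.2]
rib 0.036 [132.7 262.7]
rib 0.045 [116.2 262. ]
lip ((-0.06943118679860305, -0.1369232230517099), 0.3770006322860718)
```

View pics/b1z.png

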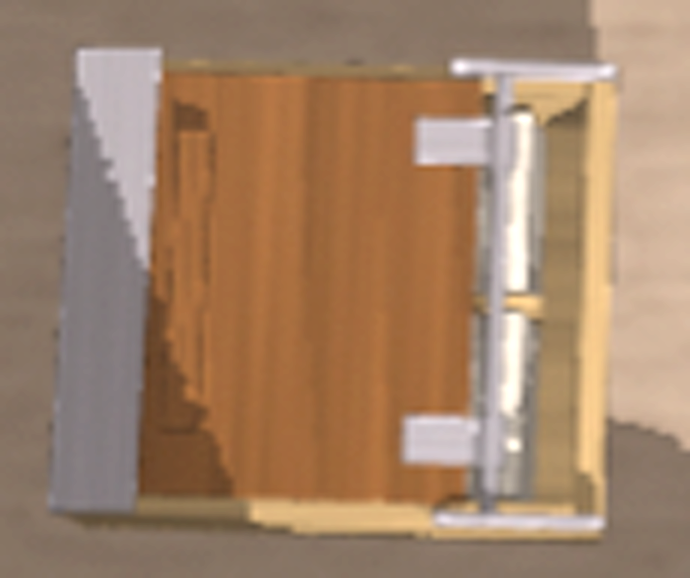

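```bash
python3 -c "
from plant import ctrl
print(ctrl.close_job())"
```

```text
the job is handed in; nothing more can be done
None
```

I closed the tea box and handed the job in at about 14 s. The flap was flat under the lip in the last pictures, with the hand well clear.

- **What I did:** With shut fingertips I pushed the flap over and held it down with about 6 N. I then slid it along until the sideways force jumped from about 5 to 10 N at the end stop, and lifted off.
- **Flap position:** After release, the hinge pin and rib in the top picture match the fully home position (0.022) to about 1 mm.
- **Box:** Comparing the lip in the first and last top pictures shows a shift of less than 0.2 px (about 0.3 mm).
- **Other objects:** I did not touch the mug, glass, tin or teaspoon. I did not measure whether they moved.
- **Disagreement found:** The fingertips appear in the camera about 20 mm higher than the reported TCP. I worked from the pictures and contact force instead, and contact came where the pictures predicted.

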